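# Index the die turret of a snap press and clamp it

### The arm

A 7-joint arm with a two-finger parallel gripper is mounted at the origin on the work surface. World frame = base frame: x ahead of the robot, y to its left, z up, the work surface at z = 0. Lengths are in m, angles in rad, forces in N, time in s.
With the tool pointing down it reaches from about 0.4 to 0.85 m from the base axis. Payload 6.9 kg.
Tool frame: the origin (TCP) lies midway between the tips of the shut fingers; the grasp point (between the pads) lies behind it (ctrl.pinch_z is the z of the grasp point in the tool frame, in m); z points along the fingers, y is the line along which they close (so a half turn about z gives the same grasp; the last joint's range is limited). The gripper opens to 85 mm and grips with 20 to 120 N. Pads are 22 mm wide; open, the fingers measure 114 mm over their backs; the gripper's body (76 mm by 85 mm) begins 54 mm behind the grasp point. The pads swing forward as they close: fully open they stand 13 mm farther back than shut.
Start: joints at [0.105, 0.507, -0.238, 1.5, 0.126, 1.149, -0.155], TCP at [0.625, -0, 0.231] pointing down, gripper open.
Joint ranges: [-3.08, 3.08], [-0.24, 2.05], [-1.43, 1.35], [0, 2.5], [-1.52, 4.66], [0.17, 1.96], [-2.89, 2.89]. Speed limits (rad/s): [2.39, 2.39, 3.14, 3.14, 3.14, 3.14, 3.14].

### API

Orientations are given as a unit quaternion [w, x, y, z].
In Python, from station import ctrl, get_state, vision, ticket, models gives the robot as it stands. Calls block until the motion is done:
- ctrl.movep(position, orientation): joint-space move of the TCP to a pose.
- ctrl.movel(position, frame=None, max_speed=0.15): straight line of the TCP; frame=None keeps the orientation; max_speed is the mean speed in m/s.
- ctrl.set_joints(angles): joint-space move.
- ctrl.ungrasp() and ctrl.close_gripper(force=None): open the fingers fully, or close them until they stop; force is the grip in N (None keeps the last).
- ctrl.pause(seconds).
- ctrl.ik(position, orientation): joint angles nearest the present ones, or None.
- get_state(): the state.
- vision.grab_frame(name): name is "scene" or "side" or "wrist"; returns (picture, depth): 400x640x3 uint8, blue, green, red; 400x640 float32, m along the optical axis (not along the pixel's ray), 0 where there is no reading.
- vision.camera_info(name): a dict with "mtx" (3x3 intrinsics, pixels), "R" (3x3) and "t" (3): a world point X has camera coordinates R X + t; the wrist camera has in their place "hand_eye" (4x4, takes a point from camera to tool coordinates, whose origin is the TCP and whose axes are the flange's). Camera axes: x right, y down, z forward; pixel columns grow to the right and rows downward; lengths in m; the calibration is good to about 2 mm. A picture is of the moment at which its call begins: read the wrist's pose just before it. camera_info takes no time and is no camera call.
A pose or a line that the arm cannot do raises ctrl.Unreachable and nothing moves.
- ticket.close_job(): hands the job in; it is judged then, once.
Trained networks look in the newest picture that a camera, given by its name, has taken for a name from the list of things; names that differ only in an ending like _2 or _b are one class to them, and where a whole thing is asked for, a point or a joint stands for the part that bears it (a point fixed in the world has none). Each returns a list of dicts, best first, with "p" (0 to 1); they miss things now and then, are a little off and sometimes report something else, mostly with a low value. They report only what shows in the picture. A call takes as long as a camera call.
- models.recognise(camera, target): "point" ([column, row] in pixels, amid what is visible of it).
- models.masks_of(camera, target): "mask" (400x640 bool, what is visible of it) and "point" ([column, row] in pixels, amid what is visible of it).
The state is a dict: "time": time; "qpos": joint angles; "qd": joint speeds; "tau": joint torques, N m; "tcp_pos": TCP position; "eef_rot": TCP orientation; "contact_force": force on the tool from outside, world axes, zero at the start; "wrist_torque": the same for the moment, N m; "width": finger opening in m; "gripper_force": force on a finger pad.
Only numpy, scipy, OpenCV 4.12 (cv2) and the standard library are available. Lean on these libraries where they do the work, as an engineer would, in place of code of your own. Each camera call takes 0.05 s, during which the arm holds its last target. There are 200 camera calls.

### The job

Turn the press's turret until the square die clicks home under the ram, and let go of it. Then take the slot driver from its stand, use it to turn the tilted clamp screw clockwise until it is fully tight, and put the driver back in its stand as it was. Leave the other things on the table alone.

Things in the scene. Friction and masses are not known exactly. Their poses are not given: they have to be found in the camera images.
- press: Grey hand press, fixed. Origin: base underside, z up, x away from robot at yaw 0. Base x -100 to 130, y -100 to 100, 24 mm high. Column on the +y side (x 5 to 55, y 107 to 143) carries a head (y 43 to 143, z 155 to 197) over a die, with the ram below it; a ball lever rises outwards to y 230, z 290 mm. Low wedge with the clamp screw on the robot's side, x -110 to -60, sloping to -y.
- turret (a joint): Angle about turret_axis, counter-clockwise from above positive; 0 = square die under the ram. Starts at 1.05 or 2.09 (rarely balanced between): turn it one or two clicks clockwise. Detent each 60 deg: 3 to 4 N at a die to leave a click, past half-way it springs into the next, let go it centres to 1 deg. Stops at +-3.5. Dark steel disc 160 mm across, top 46 mm up, six steel dies on a 62 mm radius.
- turret_axis (a point): Point on the turret's axis at the disc's top face, 46 mm above the table.
- square_die (a point): Centre of the top of the square die: a plain steel block 22 x 22 mm, 30 mm tall above the disc, the only square one. Two faces look along the radius. z 76 mm.
- ram (a point): Centre of the ram's lower face (28 mm across), 104 mm above the table, 62 mm from the turret axis towards the column (press +y).
- clamp_screw (a joint): Angle of the captive clamp screw: 0 = loose end, 1.4 rad = stop, fully tight. Grows when turned clockwise as seen looking at its head. Friction about 0.12 Nm; stays where left. Starts between 0 and 0.3.
- screw_face (a point): Centre of the screw head's outer face; frame turns with the screw. z points out of the head, 35 deg from vertical, leaning to press -y (away from the column). Steel head 31 mm across, in a 42 mm collar (36 mm bore) whose rim lies 3 mm below the face. One straight slot across it, 8 mm wide, 7 mm deep, open at both ends; in this frame it runs at +130 deg from x towards y.
- driver: Stubby wooden-handled slot driver, loose, about 120 g, upright in its stand. Origin: centre of the blade's tip edge, z along the tool to the handle. Blade 24 mm wide (x), 4 thick (y), 16 long; shank 10 mm across to z 50; flange 34 mm across, z 50 to 56; handle block 26 (x) by 16 mm (y), z 56 to 108: grip its flats, across y.
- driver_tip (a point): Centre of the blade's tip edge (the driver's origin), axes as the driver.
- stand: Wooden block fixed to the table, 64 (x) x 54 (y) x 55 mm tall, with a through hole 30 mm (x) by 16 mm (y) in its middle. The driver hangs in it by its flange, its tip 5 mm above the table. Origin: centre of the underside. Stands to the right or to the left of the press.
- die_1 (a point): Centre of the top of another die: stepped pin, 22 mm across with a 12 mm tip, 30 mm tall above the disc; 60 degrees counter-clockwise round the disc from the square die.
- die_2 (a point): Centre of the top of another die: cone-topped, 22 mm across, 30 mm tall above the disc; 120 degrees counter-clockwise round the disc from the square die.
- die_3 (a point): Centre of the top of another die: plain round, 22 mm across, 30 mm tall above the disc; 180 degrees counter-clockwise round the disc from the square die.
- die_4 (a point): Centre of the top of another die: stepped, 22 mm across with a 17 mm top, 30 mm tall above the disc; 240 degrees counter-clockwise round the disc from the square die.
- die_5 (a point): Centre of the top of another die: collared, 26 mm at the collar (18 to 22 mm up) and 16 mm at the top, 30 mm tall above the disc; 300 degrees counter-clockwise round the disc from the square die.
- jar: Bystander, loose: clear drinking-glass jar, 84 mm across, 100 mm tall. Origin: centre of its underside.
- spool_a: Bystander, loose: thread spool, 30 mm across, 40 mm tall. Origin: centre of its underside.
- spool_b: Bystander, loose: thread spool, 30 mm across, 40 mm tall. Origin: centre of its underside.
- badge_tin: Bystander, loose: round tin, 56 mm across, 30 mm tall. Origin: centre of its underside.
- hoop: Bystander, loose: bare wooden embroidery hoop lying flat, 150 mm across, 10 mm tall. Origin: centre of its underside.
- tape_measure: Bystander, loose: rounded white case, 50 x 50 x 22 mm. Origin: centre of its underside.

How it is judged:
On the way, in this order (a step that is already met when the one before it is completed fails the run):
1. the square die is home under the ram, at rest, and the gripper has let go of the press (horizontal distance between square_die and ram below 0.004 m and contact force between the fingers and press below 0.3 N and velocity of joint turret between -0.1 and 0.1 rad/s), for 0.3 s.
2. the clamp screw is fully tight, turned by the driver's blade in its slot (horizontal distance between square_die and ram below 0.004 m and value of joint clamp_screw above 1.25 rad and distance between driver_tip and screw_face below 0.014 m and angle between the z axis of driver and the z axis of screw_face, either way round below 0.25 rad), for 0.1 s.
At the end, for the whole second after the job is handed in: The square die is within 4 mm of the ram's axis seen from above and the turret is at rest; the clamp screw stands above 1.25 rad (stop at 1.4); the driver is back upright in its stand, at rest, seated to within 4 mm of its full depth, within 8 mm of the stand's centre and 0.1 rad of vertical (horizontal distance between square_die and ram below 0.004 m and value of joint clamp_screw above 1.25 rad and velocity of joint turret between -0.1 and 0.1 rad/s and horizontal distance between driver and stand below 0.008 m and height (world z) of driver below 0.009 m and angle between driver's own z axis and vertical below 0.1 rad and linear speed of driver below 0.02 m/s); the robot touches nothing.
It fails at once if a bystander (jar, spool, tin, hoop or tape measure) is pushed more than 30 mm (distance of any of jar, spool_a, spool_b, badge_tin, hoop, tape_measure from where it was at the start of the episode above 0.03 m).
It also fails if it takes over 72 s, if anything falls off the work surface, if the arm or the gripper's body presses on something with over 40 N, if the wrist force passes 120 N, or if a joint passes its speed limit or range.

## Working session

There is one attempt and no reset: what is moved stays moved. The work goes in short steps, each a Python script; the robot and the scene stay as the last script left them, time stands still between calls to the robot, and variables do not carry over. Pictures are saved under pics/ and viewed, at most 10 in all, crops included, and the job is handed in when it is done.

```bash
mkdir -p pics; ls; cat > h.py <<'E'
import numpy as np, cv2
from station import ctrl, get_state, vision, ticket, models
from scipy.spatial.transform import Rotation as Rn
def q2R(q): return Rn.from_quat([q[1],q[2],q[3],q[0]]).as_matrix()
def R2q(R):
    q=Rn.from_matrix(R).as_quat(); return [q[3],q[0],q[1],q[2]]
def campose(name, st=None):
    ci=vision.camera_info(name); K=np.array(ci["mtx"])
    if "hand_eye" in ci:
        T=np.eye(4);T[:3,:3]=q2R(st["eef_rot"]);T[:3,3]=st["tcp_pos"]
        W=T@np.array(ci["hand_eye"]); return K,W[:3,:3],W[:3,3]
    R=np.array(ci["R"]);t=np.array(ci["t"]); return K,R.T,-R.T@t
def cloud(name,depth,st=None):
    K,R,o=campose(name,st)
    v,u=np.mgrid[:400,:640]
    P=np.stack([(u-K[0,2])/K[0,0]*depth,(v-K[1,2])/K[1,1]*depth,depth],-1)
    W=P@R.T+o; W[depth<=0]=np.nan; return W
def ray_z(name,px,z,st=None):
    K,R,o=campose(name,st); d=R@np.linalg.solve(K,[px[0],px[1],1]); return o+d*(z-o[2])/d[2]
def proj(name,X,st=None):
    K,R,o=campose(name,st); p=K@(R.T@(np.array(X)-o)); return p[:2]/p[2]
E
cat > a.py <<'E'
from h import *
print(get_state(), ctrl.pinch_z)
ims=[]
for c in ["scene","side","wrist"]:
    st=get_state(); im,d=vision.grab_frame(c); W=cloud(c,d,st)
    np.savez(f"{c}0.npz",im=im,d=d,W=W)
    cv2.imwrite(f"pics/{c}0.png",im); print(c,campose(c,st)[2],(d>0).mean())
    if c!="wrist":
      for n in ["press","square_die","die_1","ram","turret","clamp_screw","screw_face","driver","stand","jar","spool_a","badge_tin","hoop","tape_measure"]:
        for r in models.masks_of(c,n)[:3]:
            if r["p"]>0.2:
                m=r["mask"];w=W[m];w=w[~np.isnan(w[:,0])]
                print(c,n,round(r["p"],2),np.round(r["point"]),m.sum(), np.round(np.median(w,0),3) if len(w) else None, np.round(np.percentile(w,[2,98],axis=0),3).tolist() if len(w) else None)
E
python3 a.py
```

```text
pics
{'time': 0.0, 'qpos': array([ 0.1055002 ,  0.5083389 , -0.23753946,  1.50115725,  0.12569503,
        1.14891973, -0.15481291]), 'qd': array([ 0.00107878,  0.00193132, -0.00169237, -0.00157333, -0.00023853,
       -0.00139621,  0.00028088]), 'tau': array([ 1.19726570e-03, -6.20588279e+01, -2.18696728e+00, -2.49655455e+01,
        1.23123583e-02,  1.21321963e-02,  2.04169703e-05]), 'tcp_pos': array([ 6.24476789e-01, -6.99925298e-05,  2.30421116e-01]), 'eef_rot': array([-6.38249252e-04,  7.07100199e-01,  7.07112770e-01, -6.57754731e-04]), 'contact_force': array([ 0.25344936, -0.92895707, -0.68790507]), 'wrist_torque': array([-0.0257453 , -0.01827591,  0.01227036]), 'gripper_force': 0.0, 'width': 0.0853033898722942} -0.0187
scene [1.11506621 0.8090001  1.35516984] 0.99609765625
scene press 0.68 [323. 212.] 4283 [0.643 0.056 0.043] [[0.491, -0.095, 0.001], [0.72, 0.201, 0.273]]
scene square_die 0.56 [305. 209.] 946 [ 0.647 -0.002  0.047] [[0.578, -0.068, 0.04], [0.693, 0.069, 0.078]]
scene die_1 0.59 [304. 211.] 1010 [ 0.647 -0.003  0.047] [[0.577, -0.071, 0.024], [0.693, 0.069, 0.0
[... 2617 characters left out ...]
[0.711, 0.14, 0.201]]
side spool_a 0.66 [341. 254.] 163 [ 0.568 -0.142  0.04 ] [[0.557, -0.151, 0.005], [0.584, -0.125, 0.046]]
side spool_a 0.45 [296. 222.] 90 [0.503 0.004 0.053] [[0.491, -0.007, 0.043], [0.514, 0.016, 0.061]]
side badge_tin 0.58 [374. 252.] 467 [ 0.65 -0.16  0.03] [[0.628, -0.182, 0.0], [0.684, -0.122, 0.035]]
side hoop 0.87 [436. 380.] 987 [ 0.625 -0.464  0.011] [[0.56, -0.53, -0.0], [0.704, -0.386, 0.016]]
side tape_measure 0.69 [237. 135.] 170 [0.527 0.431 0.022] [[0.506, 0.418, 0.008], [0.55, 0.46, 0.028]]
side tape_measure 0.22 [333. 207.] 2285 [ 0.615 -0.005  0.049] [[0.545, -0.074, 0.028], [0.687, 0.071, 0.079]]
wrist [0.62467107 0.07083104 0.37230322] 0.9960859375
```

```bash
python3 - <<'E'
import cv2,numpy as np
s=cv2.imread("pics/side0.png")[120:300,230:430]; c=cv2.imread("pics/scene0.png")[120:300,230:430]
cv2.imwrite("pics/comp.png",np.hstack([cv2.resize(s,(400,360),interpolation=2),cv2.resize(c,(400,360),interpolation=2)]))
E
```

```text
(no output)
```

View pics/comp.png

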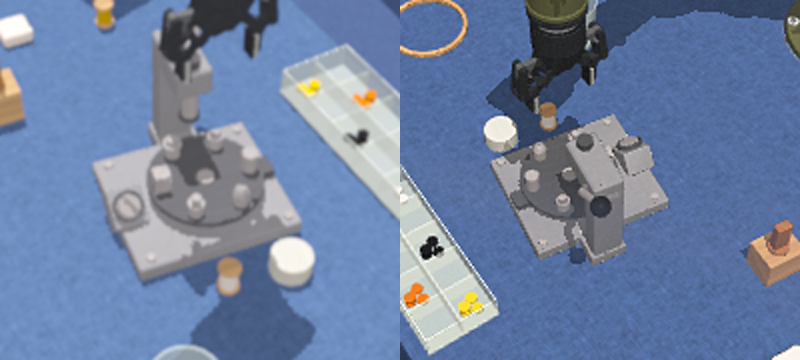

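View pics/wrist0.png

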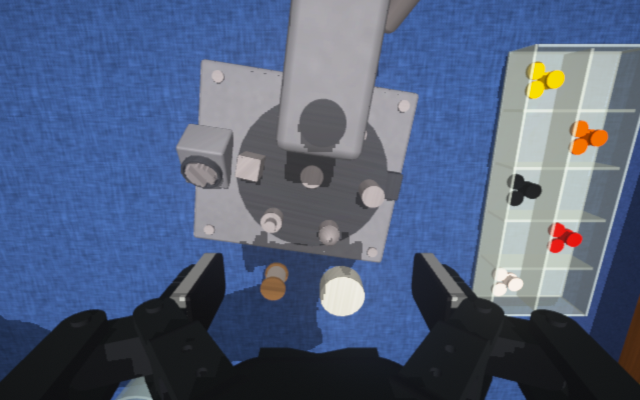

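```bash
python3 - <<'E'
from h import *
for c in ["wrist","side","scene"]:
    W=np.load(c+"0.npz")["W"]
    roi=(W[...,0]>.45)&(W[...,0]<.75)&(W[...,1]>-.13)&(W[...,1]<.17)
    z=W[...,2]
    m=(roi&(abs(z-.024-.0015)<.006)).astype(np.uint8); n,l,s,ce=cv2.connectedComponentsWithStats(m)
    k=1+np.argmax(s[1:,4]); k_pts=W[(m>0)][:,:2]
    # drop far outliers: use largest comps
    pts=np.vstack([W[l==i][:,:2] for i in range(1,n) if s[i,4]>150])
    print(c,"base rect",cv2.minAreaRect((pts*1000).astype(np.float32)))
    m=(roi&(abs(z-.076)<.005)).astype(np.uint8); n,l,s,ce=cv2.connectedComponentsWithStats(m)
    for i in range(1,n):
        if s[i,4]>15: 
            w=W[l==i]; print("  top",np.round(np.nanmean(w,0),4),s[i,4],np.round(ce[i]))
    m=roi&(abs(z-.046)<.004); p=W[m][:,:2]
    print("  disc circ",cv2.minEnclosingCircle((p*1000).astype(np.float32)) )
W=np.load("wrist0.npz")["W"]
m=(abs(W[...,2]-.197)<.006); print("head top",cv2.minAreaRect((W[m][:,:2]*1000).astype(np.float32)))
# stand
for c in ["scene","side"]:
    W=np.load(c+"0.npz")["W"]; r=(W[...,0]>.38)&(W[...,0]<.5)&(W[...,1]>.24)&(W[...,1]<.35)
    for z in (.055,.108,.113):
        p=W[r&(abs(W[...,2]-z)<.005)][:,:2]
        if len(p)>3: print(c,z,len(p),cv2.minAreaRect((p*1000).astype(np.float32)),p.mean(0))
E
```

```text
wrist base rect ((599.6099243164062, 5.115478515625), (198.97894287109375, 236.38169860839844), 81.3907699584961)
  top [0.5579 0.0167 0.0744] 539 [248. 168.]
  top [ 0.6781 -0.0113  0.0744] 406 [373. 196.]
  top [ 0.5759 -0.0426  0.0743] 121 [270. 226.]
  top [ 0.6361 -0.0558  0.0727] 131 [330. 238.]
  disc circ ((589.199462890625, 10.18779182434082), 109.17919921875)
side base rect ((606.4571533203125, 23.282325744628906), (245.58299255371094, 234.08526611328125), 80.48928833007812)
  top [0.6225 0.1142 0.0768] 36 [313. 174.]
  top [0.6001 0.0596 0.076 ] 37 [316. 190.]
  top [ 0.6786 -0.0135  0.0769] 52 [355. 196.]
  top [0.5578 0.0137 0.0767] 70 [310. 206.]
  top [ 0.6353 -0.0603  0.0752] 24 [350. 215.]
  top [ 0.5767 -0.0451  0.0764] 18 [328. 219.]
  disc circ ((588.4551391601562, 6.8493804931640625), 138.5293426513672)
scene base rect ((603.3419799804688, 28.306533813476562), (248.40798950195312, 237.4192657470703), 82.44991302490234)
  top [ 0.6782 -0.0103  0.0759] 36 [296. 208.]
  top [0.6401 0.1433 0.0765] 28 [334. 236.]
  disc circ ((611.8199462890625, 6.209800720214844), 14
[... 267 characters left out ...]
scene 0.108 33 ((438.6458435058594, 298.5383605957031), (25.284624099731445, 16.995643615722656), 9.12073802947998) [0.4376364  0.29914112]
scene 0.113 43 ((438.2522277832031, 297.9563903808594), (25.11025047302246, 17.149301528930664), 1.6715387105941772) [0.43832428 0.29820543]
side 0.055 223 ((438.71588134765625, 295.6114807128906), (57.83407211303711, 65.61680603027344), 82.4709243774414) [0.43628609 0.28886266]
side 0.108 33 ((438.3879699707031, 291.9678649902344), (28.839656829833984, 18.352035522460938), 11.722862243652344) [0.43785489 0.29034503]
side 0.113 50 ((438.1935119628906, 292.2589111328125), (28.183835983276367, 19.131385803222656), 8.866353034973145) [0.438066   0.29231572]
```

```bash
cat >> h.py <<'E'
def down(yaw):
    """tool pointing down, tool y at angle yaw (deg)"""
    a=np.radians(yaw); y=np.array([np.cos(a),np.sin(a),0]); z=np.array([0,0,-1.]); return np.column_stack([np.cross(y,z),y,z])
AX=np.array([.6175,.0022])
def fing(a,z,r=.062):
    t=np.radians(a); return [AX[0]+r*np.cos(t),AX[1]+r*np.sin(t),z], R2q(down(a-180))
E
python3 - <<'E'
from h import *
angs=[317.4,306,296,286,276,266,256,246,236,230]
for a in angs[::3]: print(a,np.round(ctrl.ik(*fing(a,.054)),2))
ctrl.close_gripper(force=40)
ctrl.movep(*fing(317.4,.14)); 
st=get_state(); print(st["time"],st["tcp_pos"],st["qpos"])
ctrl.movel(fing(317.4,.054)[0],max_speed=.1)
st=get_state(); print(st["tcp_pos"],st["contact_force"])
for a in angs[1:]:
    p,q=fing(a,.054); ctrl.movel(p,q,max_speed=.06); print(a,np.round(get_state()["contact_force"],1),np.round(get_state()["tcp_pos"],3))
p,q=fing(236,.054); ctrl.movel(p,q,max_speed=.06)
ctrl.movel([p[0],p[1],.14]); 
ctrl.movep([.56,-.06,.27],R2q(down(0)))
st=get_state(); im,d=vision.grab_frame("wrist"); np.savez("wrist1.npz",im=im,d=d,W=cloud("wrist",d,st)); cv2.imwrite("pics/wrist1.png",im); print(st["time"],st["width"])
W=cloud("wrist",d,st)
m=((W[...,0]>.5)&(W[...,0]<.72)&(abs(W[...,1])<.09)&(abs(W[...,2]-.075)<.005)).astype(np.uint8); n,l,s,ce=cv2.connectedComponentsWithStats(m)
for i in range(1,n):
    if s[i,4]>30: w=np.nanmean(W[l==i],0); print(np.round(w,4),s[i,4],ce[i],np.degrees(np.arctan2(w[1]-AX[1],w[0]-AX[0])))
E
```

```text
317.4 [ 0.44  0.84 -0.77  1.59  0.67  1.    1.86]
286 [ 0.41  0.77 -0.63  1.67  0.55  0.89  1.41]
256 [ 0.36  0.7  -0.5   1.76  0.45  0.8   0.97]
230 [ 0.27  0.65 -0.37  1.83  0.34  0.72  0.58]
4.125 [ 0.66316042 -0.03961813  0.14013534] [ 0.46092122  0.74789677 -0.81682447  1.50521394  0.57692128  1.14110174
  1.9306921 ]
[ 0.66363562 -0.03953864  0.05468529] [1.16267423 0.68294738 1.42481495]
306 [ 0.2 -0.4  0.9] [ 0.654 -0.048  0.055]
296 [ 0.6 -0.3  0.5] [ 0.645 -0.054  0.054]
286 [-0.7  0.4  0.3] [ 0.634 -0.057  0.054]
276 [ 4.3  0.2 -1.5] [ 0.626 -0.059  0.054]
266 [ 1.5 -1.4  0.2] [ 0.613 -0.059  0.054]
256 [ 0.7 -0.7 -0.5] [ 0.602 -0.058  0.054]
246 [-0.1 -0.3 -0.9] [ 0.592 -0.054  0.054]
236 [ 0.7  0.6 -0.4] [ 0.582 -0.049  0.054]
230 [-0.1 -0.  -0.9] [ 0.577 -0.045  0.054]
9.825 -5.130733060556712e-05
[0.6229 0.0553 0.0737] 113 [384.08849558  60.91150442] 84.15591078614861
[0.5699 0.0411 0.0744] 125 [329.712  76.288] 140.71131290449202
[0.6753 0.0241 0.0741] 229 [434.59388646  94.58951965] 20.737543548912843
[ 0.5601 -0.0198  0.0722] 175 [319.61142857 138.61714286] -159.02660636562243
[ 0.608  -0.0588  0.0743] 334 [364.01197605 175.67365269] -98.83177692329234
```

View pics/wrist1.png

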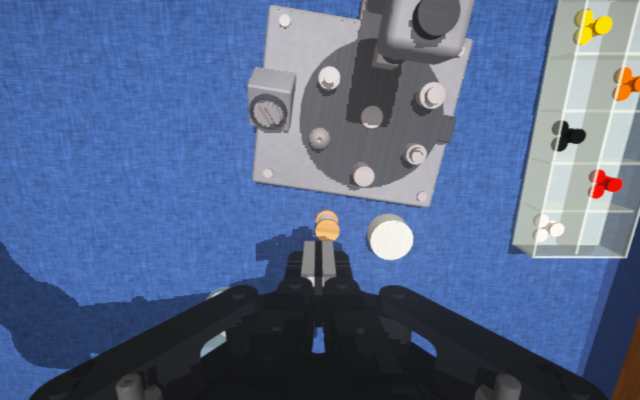

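```bash
cat >> h.py <<'E'
HE=np.array(vision.camera_info("wrist")["hand_eye"])
def look(target,R,dist):
    return np.array(target)-R@(HE@np.array([0,0,dist,1]))[:3]
B=np.radians(81.4-180); SZ=np.array([np.cos(B)*np.sin(.6109),np.sin(B)*np.sin(.6109),np.cos(.6109)])
def along(yaw,axis):
    "tool z = -axis, tool y as near as possible to heading yaw (deg)"
    z=-np.array(axis); a=np.radians(yaw); y=np.array([np.cos(a),np.sin(a),0]); y-=y@z*z; y/=np.linalg.norm(y); return np.column_stack([np.cross(y,z),y,z])
E
python3 - <<'E'
from h import *
f=np.load("wrist1.npz");W=f["W"]
w=W[98:128,250:286].reshape(-1,3); w=w[(w[:,2]>.035)]
h=w@SZ; k=w[h>np.percentile(h,85)-.004]; print("face guess",k.mean(0),len(k)); F=np.array([.503,.004,.052])
print(HE)
best=None
for yaw in (-90,-45,0,45,90):
    R=along(yaw,SZ); p=look(F,R,.2); q=ctrl.ik(p,R2q(R)); print(yaw,p,None if q is None else np.round(q,2))
for yaw in (-180,-90,0,90,180):
    R=down(yaw); p=look([.438,.295,.08],R,.22); q=ctrl.ik(p,R2q(R)); print("st",yaw,p,None if q is None else np.round(q,2))
E
```

```text
face guess [0.50330468 0.00517953 0.05217342] 594
[[-1.69876641e-03 -9.59952559e-01 -2.80157452e-01  7.08391572e-02]
 [ 9.99998544e-01 -1.58622477e-03 -6.28444490e-04 -3.10747666e-04]
 [ 1.58884205e-04 -2.80158112e-01  9.59953857e-01 -1.41026616e-01]
 [ 0.00000000e+00  0.00000000e+00  0.00000000e+00  1.00000000e+00]]
-90 [ 0.48392722 -0.02526406  0.09195806] [ 0.49  0.6  -0.1   2.05 -0.76  0.83 -0.52]
-45 [ 0.48984885 -0.0342647   0.08634622] [ 0.64  0.63 -0.31  2.02 -0.62  0.76  0.19]
0 [ 0.49906342 -0.03710021  0.08534784] [ 0.73  0.66 -0.46  2.   -0.5   0.72  0.72]
45 [ 0.50862602 -0.03435454  0.08825024] [ 0.79  0.68 -0.58  1.98 -0.39  0.7   1.31]
90 [ 0.51332996 -0.02454515  0.09553469] [ 0.9   0.74 -0.81  1.97 -0.16  0.67  1.96]
st -180 [0.43755099 0.30420452 0.15016323] [-0.02  0.61 -1.01  1.85  0.61  1.02  1.86]
st -90 [0.42879548 0.29455099 0.15016323] [-0.68  0.43  0.04  1.89 -0.02  0.82 -2.2 ]
st 0 [0.43844901 0.28579548 0.15016323] [-0.42  0.44 -0.3   1.88  0.17  0.84 -0.8 ]
st 90 [0.44720452 0.29544901 0.15016323] [-0.22  0.5  -0.61  1.85  0.36  0.9   0.57]
st 180 [0.43755099 0.30420452 0.15016323] [-0.02  0.61 -1.01  1.85  0.61  1.02  1.86]
```

```bash
python3 - <<'E'
from h import *
F=np.array([.5033,.0045,.0525])
def snap(n):
    ctrl.pause(.15); st=get_state(); im,d=vision.grab_frame("wrist"); np.savez(n+".npz",im=im,d=d,W=cloud("wrist",d,st)); return im
R=along(0,SZ); ctrl.movep(look(F,R,.24),R2q(R)); a=snap("screw"); s0=get_state(); np.savez("screw_st.npz",p=s0["tcp_pos"],q=s0["eef_rot"])
ctrl.movel(look(F,R,.24)+np.array([-.01,.03,.12]))
R=down(0); ctrl.movep(look([.438,.295,.08],R,.28),R2q(R)); b=snap("stand"); print(get_state()["time"])
cv2.imwrite("pics/ss.png",np.hstack([cv2.resize(a[100:300,220:420],(400,400)),cv2.resize(b[100:300,220:420],(400,400))]))
W=np.load("stand.npz")["W"]; 
for z in (.055,.113):
    m=(abs(W[...,2]-z)<.004)&(abs(W[...,0]-.438)<.05)&(abs(W[...,1]-.295)<.05); p=W[m][:,:2]
    print(z,len(p),cv2.minAreaRect((p*1000).astype(np.float32)),p.mean(0),np.nanmedian(W[m][:,2]))
W=np.load("screw.npz")["W"]; w=W.reshape(-1,3); w=w[np.linalg.norm(w-F,axis=1)<.03]; h=(w-F)@SZ
print(np.histogram(h*1000,bins=np.arange(-14,8)))
E
```

```text
13.3917
0.055 2434 ((436.7269287109375, 296.6126708984375), (54.45000457763672, 64.11576843261719), 84.88143920898438) [0.43678922 0.30175082] 0.05348393366816248
0.113 586 ((436.8264465332031, 296.99578857421875), (15.591778755187988, 25.612016677856445), 83.50302124023438) [0.43672133 0.29730404] 0.11123752211440995
(array([ 15,  46, 254, 642, 431,  81,  86, 264, 224,  65, 141, 322, 188,
       101, 339, 233,  31,   0,   0,   0,   0]), array([-14, -13, -12, -11, -10,  -9,  -8,  -7,  -6,  -5,  -4,  -3,  -2,
        -1,   0,   1,   2,   3,   4,   5,   6,   7]))
```

View pics/ss.png

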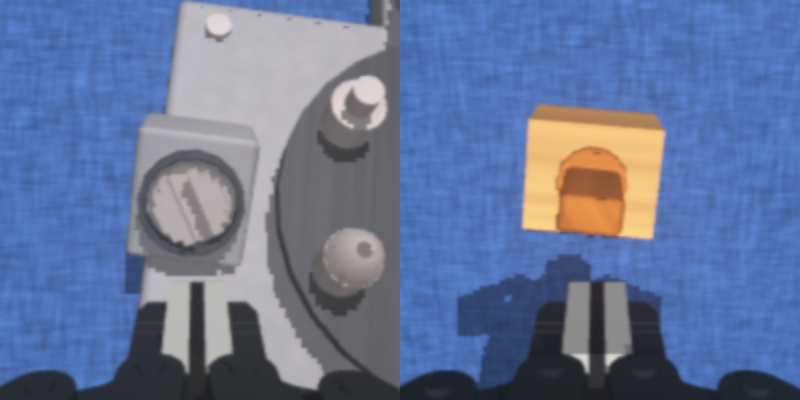

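```bash
python3 - <<'E'
from h import *
F=np.array([.5033,.0045,.0525]); W=np.load("screw.npz")["W"]
R=along(0,SZ); X,Y=-R[:,0],R[:,1]  # in-plane axes: Y~heading 0, X = ~ +y?
D=W-F; u=D@R[:,1]; v=D@(-R[:,0]); h=D@SZ
r=np.hypot(u,v)
m=(r<.024)&(h>-.0012)&(h<.004); p=np.c_[u[m],v[m]]*1000
print("axes",R[:,1],-R[:,0]); print("h",np.median(h[m]),m.sum(),"encl",cv2.minEnclosingCircle(p.astype(np.float32)),p.mean(0))
# plane fit normal
w=W[m]; c=w.mean(0); n=np.linalg.svd(w-c)[2][2]; n*=np.sign(n[2]); print("normal",n,SZ,np.degrees(np.arccos(n@SZ)))
rim=(r<.024)&(abs(h+.0025)<.0015); p2=np.c_[u[rim],v[rim]]*1000; print("rim",cv2.minEnclosingCircle(p2.astype(np.float32)))
cc=np.array(cv2.minEnclosingCircle(p.astype(np.float32))[0])/1000
s=(np.hypot(u-cc[0],v-cc[1])<.0135)&(h<np.median(h[m])-.004); q=np.c_[u[s],v[s]]*1000
print(s.sum(),"slot mean",q.mean(0)); l=cv2.fitLine(q.astype(np.float32),cv2.DIST_L2,0,.01,.01).ravel(); print(l,np.degrees(np.arctan2(l[1],l[0])), "width spread",np.percentile((q-q.mean(0))@[-l[1],l[0]],[2,98]))
# raster
g=np.full((40,40)," "); 
for a,b,c in zip(u[r<.02]*1000,v[r<.02]*1000,(h-np.median(h[m]))[r<.02]*1000):
    g[int(19-b),int(a+20)]= "#" if c>-1.8 else ("." if c<-5 else "-" if c<-3.9 else "+")
print("\n".join("".join(x) for x in g))
E
```

```text
axes [ 0.9963146  -0.04882726  0.0705203 ] [-6.93889390e-18 -8.22162100e-01 -5.69253442e-01]
h 0.0007525970910925643 724 encl ((-0.2531534433364868, 0.753399670124054), 20.268390655517578) [-0.35416899  0.90161683]
normal [-0.08911825 -0.56451444  0.82059819] [-0.08577421 -0.56715552  0.81913211] 0.2581956471870102
rim ((-0.2049562633037567, 1.320755124092102), 20.981403350830078)
336 slot mean [-0.7186263   0.41553683]
[ 0.34282345  0.93939984 -0.7186263   0.41553682] 69.95101 width spread [-11.34283059   4.24187058]
             +-#+#+-++++++++            
          ++++-          ++++           
         ++.     #     ..  +-++#        
       +--       ####......  .++        
      ++.  . #   #####.##..    +#+      
     -++  . ### #####.###....   -++     
    ++-.    #############...    .-++    
   +--.   ################..#   ..+++   
   +-.   #################..#### ..-+   
  ++... ##################.#####. .+ +  
  ++    ################## #####   .++  
 +--. .#  ### ############ #####   .++  
 +-... ######################### # ..++ 
++-... ###########################...+# 
++
[... 306 characters left out ...]
############....- +
##############...###################++##
###############.####################-###
####### ####### ####################+###
 #-+... # ##....###############.... +++ 
 # +-..#####...################....++++ 
 #++- ###############################+  
  +++ ###############################.  
   ++++##############################   
    ++++ ..#############+#######+#++-   
    -+++ ###...########..###.# +###+    
    -#############.###...##########     
     #############.....  ##########     
      ############     . ########       
        ########++     +#++#####        
         #######+++++++++++####         
           ####++++++++++-+             
              ..----+---
```

```bash
python3 - <<'E'
from h import *
s=np.load("screw_st.npz"); st={"tcp_pos":s["p"],"eef_rot":s["q"]}; im=np.load("screw.npz")["im"]
R=along(0,SZ); U=R[:,1]; V=R[:,0]  # V ~ +y up
C=np.array([.5033,.0045,.0525])+.00075*SZ-.0002*U-.001*V
print("C",C)
out=[]
for hh in (0,-.003):
    us=np.arange(-22,22,.1)/1000
    g=C+hh*SZ+us[None,:,None]*U+(-us)[:,None,None]*V
    K,Rc,o=campose("wrist",st); q=(g-o)@Rc; px=q@K.T; mp=(px[...,:2]/px[...,2:]).astype(np.float32)
    o_=cv2.remap(im,mp[...,0],mp[...,1],cv2.INTER_CUBIC); o_=np.clip((o_.astype(float)-60)*1.5,0,255).astype(np.uint8)
    r=155 if hh==0 else 210
    cv2.circle(o_,(220,220),r,(0,255,0),1); cv2.circle(o_,(220,220),2,(0,0,255),-1)
    out.append(o_[20:420,20:420])
cv2.imwrite("pics/rect.png",np.hstack(out))
E
```

```text
C [0.50303641 0.00326224 0.05253099]
```

View pics/rect.png

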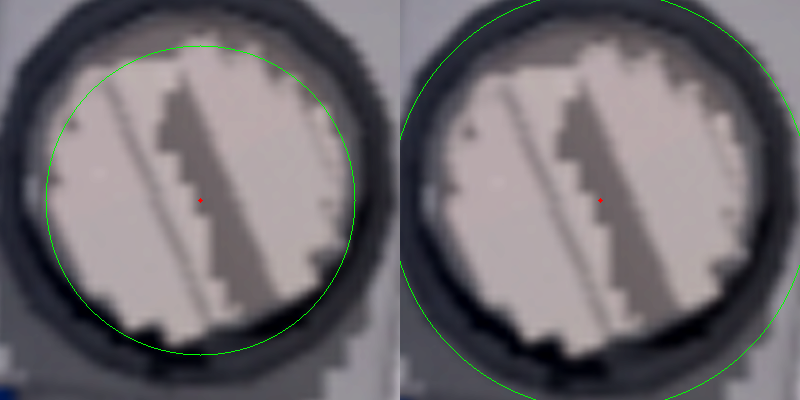

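```bash
cat >> h.py <<'E'
C=np.array([.5030,.0033,.0525]); R0=along(0,SZ); U,V=R0[:,1],R0[:,0]
ZT=.069; ST=np.array([.4368,.2968]); SY=84.2
def scr(phi,d,du=0,dv=0):
    "TCP pose with the tip d above the face, tool y at phi deg in the face plane"
    a=np.radians(phi); y=np.cos(a)*U+np.sin(a)*V; z=-SZ; R=np.column_stack([np.cross(y,z),y,z])
    return C+SZ*(ZT+d)+du*U+dv*V, R2q(R)
def axf():
    ctrl.pause(.05); s=get_state(); return float(s["contact_force"]@SZ), float(s["wrist_torque"]@SZ)
E
python3 - <<'E'
from h import *
ctrl.ungrasp()
q=R2q(down(SY)); ctrl.movep([*ST,.17],q); ctrl.movel([*ST,.074],max_speed=.12)
print(get_state()["contact_force"],get_state()["tcp_pos"])
ctrl.close_gripper(force=90); s=get_state(); print(s["width"],s["gripper_force"],s["contact_force"],s["tcp_pos"])
ctrl.movel([*ST,.19],max_speed=.15); s=get_state(); print(s["width"],s["time"],s["contact_force"])
ctrl.movep(*scr(23,.09)); p,qq=scr(23,.02); ctrl.movel(p,max_speed=.1)
ctrl.pause(.2); s=get_state(); print(s["time"],s["tcp_pos"]-p,axf(),s["qpos"])
im,d=vision.grab_frame("wrist"); im2,d2=vision.grab_frame("side")
cv2.imwrite("pics/pre.png",np.hstack([cv2.resize(im[100:300,220:420],(400,400)),cv2.resize(im2[170:270,240:340],(400,400))]))
E
```

```text
[ 0.31477385 -0.35017043  0.75411629] [0.43698392 0.29727131 0.07460154]
0.015328360722118278 87.84238457679749 [-0.03227572 -0.7307311   3.72991378] [0.43693878 0.29690915 0.07427376]
0.014924211687224123 17.7833 [ 0.07681893 -0.51415542 -1.68957023]
20.3083 [ 0.00024103 -0.00046309  0.00030434] (-1.5906356869876375, 0.00471443946338634) [ 1.12374775  0.82533145 -1.15340089  1.95863556  0.18224178  0.76608952
  0.37890989]
```

View pics/pre.png

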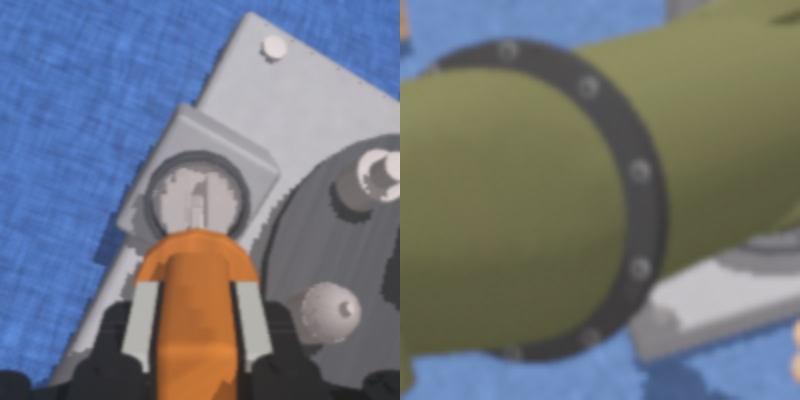

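```bash
python3 - <<'E'
from h import *
print(axf()); base=axf()[0]
for d in (.01,.004,.002,0,-.001,-.002,-.003,-.004,-.005,-.006):
    p,q=scr(23,d); ctrl.movel(p,max_speed=.03); f=axf(); s=get_state()
    print(d,np.round(f,2),np.round((s["contact_force"]@U,s["contact_force"]@V),1),round(float((s["tcp_pos"]-p)@SZ)*1000,2))
    if f[0]-base>6: break
print(s["time"]); 
for a in (0,-30,-60,-65): print(np.round(ctrl.ik(*scr(a,d)),2))
im,_=vision.grab_frame("wrist"); cv2.imwrite("pics/ins.png",cv2.resize(im[100:300,220:420],(400,400)))
E
```

```text
(-0.9661954774143604, 0.017899147378061357)
0.01 [0.37 0.01] [-0.1 -0.8] -0.09
0.004 [-0.62  0.03] [ 0.6 -1.3] -0.08
0.002 [-0.75 -0.02] [-0.3 -0.5] -0.02
0 [-0.98 -0.07] [-0.3 -1. ] -0.05
-0.001 [-1.03 -0.01] [-0.4 -1.1] -0.01
-0.002 [-1.13  0.  ] [-0.2 -0.7] -0.02
-0.003 [-0.78  0.01] [ 0.1 -0.1] -0.03
-0.004 [-0.93 -0.03] [-0.4 -0.6] -0.02
-0.005 [-1.27  0.02] [ 0.  -0.5] -0.03
-0.006 [ 7.04 -0.02] [-2.  -0.4] 0.45
23.8917
[ 1.03  0.79 -1.01  1.99  0.06  0.68  0.11]
[ 0.96  0.73 -0.87  1.99 -0.12  0.68 -0.23]
[ 0.88  0.68 -0.71  1.99 -0.29  0.7  -0.57]
[ 0.86  0.67 -0.68  1.99 -0.32  0.71 -0.63]
```

```bash
python3 - <<'E'
from h import *
phi=23
p,q=scr(23,-.005); ctrl.movel(p,max_speed=.03); t0=axf()[1]; log=[]
while phi>-80:
    phi-=4 if phi>-30 else 2.5
    p,q=scr(phi,-.005); ctrl.movel(p,q,max_speed=.05); f=axf(); log.append((round(phi,1),round(f[0],1),round(f[1]-t0,3)))
    if abs(f[1]-t0)>.45: break
for l in log: print(*l)
s=get_state(); print(s["time"],s["width"],s["contact_force"],s["qpos"])
im,_=vision.grab_frame("wrist"); cv2.imwrite("pics/rot.png",cv2.resize(im[100:300,220:420],(400,400)))
E
```

```text
19 -0.9 0.014
15 -0.4 -0.038
11 -1.2 0.066
7 -1.5 0.128
3 -2.0 0.077
-1 -1.6 0.034
-5 -1.2 0.05
-9 -1.4 0.084
-13 -1.9 0.088
-17 -1.1 0.098
-21 -0.3 0.077
-25 -0.9 0.099
-29 -0.1 0.065
-33 0.3 0.067
-35.5 -0.0 0.116
-38.0 -0.9 0.14
-40.5 0.3 0.119
-43.0 -0.2 0.094
-45.5 0.9 0.094
-48.0 0.2 0.128
-50.5 -0.2 0.085
-53.0 -0.7 0.083
-55.5 -0.3 0.166
-58.0 0.1 0.129
-60.5 0.1 0.185
-63.0 0.5 0.473
32.0417 0.015506458157819035 [-4.70586345  2.08999388  1.51674029] [ 0.87013733  0.67451268 -0.69803875  1.99051417 -0.29923269  0.70603223
 -0.61255363]
```

View pics/rot.png

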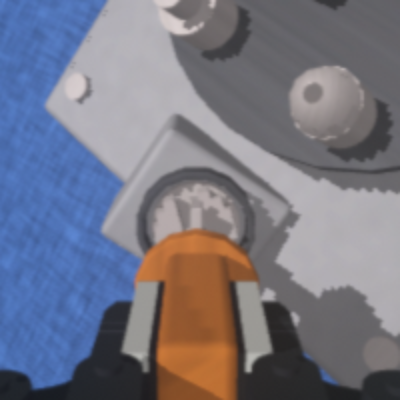

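```bash
python3 - <<'E'
from h import *
p,q=scr(-64.5,-.005); ctrl.movel(p,q,max_speed=.05); print(axf()); ctrl.pause(.15)
p,q=scr(-55,-.005); ctrl.movel(p,q,max_speed=.05); print(axf())
p,_=scr(-55,.02); ctrl.movel(p,max_speed=.05); print(axf())
p,_=scr(-55,.10); ctrl.movel(p,max_speed=.15)
S2=[.43694,.2969]
ctrl.movep([*S2,.19],R2q(down(SY))); ctrl.movel([*S2,.138],max_speed=.1); ctrl.pause(.2)
s=get_state(); print(s["time"],s["tcp_pos"],s["contact_force"],s["width"],s["qpos"])
im2,d2=vision.grab_frame("side"); im,d=vision.grab_frame("scene")
cv2.imwrite("pics/ret.png",np.hstack([cv2.resize(im2[110:190,180:280],(400,320)),cv2.resize(im[190:270,370:470],(400,320))]))
E
```

```text
(1.36076239083039, 0.6780068444114374)
(-0.7520853765567483, 0.05964279431855608)
(-0.28039208638811663, -0.021329889220508165)
36.65 [0.43718068 0.29719614 0.13860682] [-0.20270876  0.55652213 -0.49473632] 0.014882968386270647 [ 0.01173951  0.64027179 -1.05536388  1.87832099  0.65696361  1.01913409
  0.14193633]
```

View pics/ret.png

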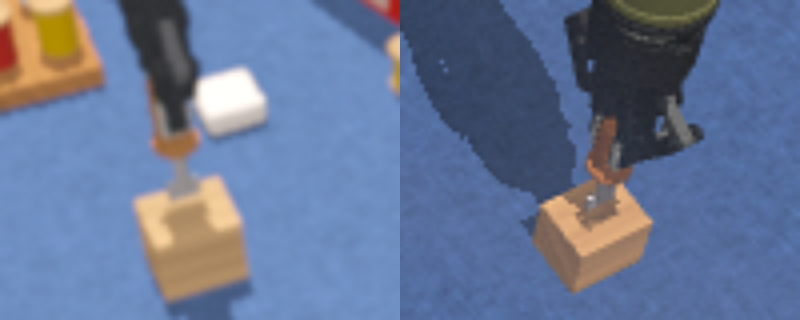

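```bash
python3 - <<'E'
from h import *
x,y=.43694,.2969
for z in (.13,.125,.12,.115,.11,.1,.09,.08,.077,.0755,.0745,.074):
    ctrl.movel([x,y,z],max_speed=.06); ctrl.pause(.03); f=get_state()["contact_force"]; print(z,np.round(f,1))
    if f[2]>8: break
if z<.078:
    ctrl.ungrasp(); ctrl.pause(.2); ctrl.movel([x,y,.2],max_speed=.15)
    R=down(0); ctrl.movep(look([.438,.297,.08],R,.28),R2q(R)); ctrl.pause(.15)
    st=get_state(); im,d=vision.grab_frame("wrist"); W=cloud("wrist",d,st)
    for zz in (.055,.113):
        m=(abs(W[...,2]-zz)<.006)&(abs(W[...,0]-.438)<.05)&(abs(W[...,1]-.295)<.05); p=W[m][:,:2]
        if len(p)>3: print(zz,len(p),cv2.minAreaRect((p*1000).astype(np.float32)),np.nanmedian(W[m][:,2]))
    cv2.imwrite("pics/fin.png",im[100:300,220:420])
print(get_state()["time"],get_state()["contact_force"])
E
```

```text
0.13 [ 0.1  0.1 -1. ]
0.125 [ 0.4  1.4 -0.7]
0.12 [ 0.2 -0.6 -0.9]
0.115 [ 0.3 -0.7 -1.5]
0.11 [-1.  -0.1 -0.3]
0.1 [-0.5  0.5  0.2]
0.09 [-0.1  0.  -0.6]
0.08 [ 0.6  0.3 -1.1]
0.077 [-0.3 -0.  -1.3]
0.0755 [ 1.2 -1.1 -1.4]
0.0745 [-0.1  0.5 -1.4]
0.074 [-0.6 -0.9  4.4]
0.055 2644 ((436.74163818359375, 296.735595703125), (54.32525634765625, 64.05106353759766), 84.95730590820312) 0.05357318819996856
0.113 625 ((436.76959228515625, 297.0605163574219), (16.043798446655273, 25.940799713134766), 84.6652603149414) 0.11118629111229492
43.575 [ 0.00285803 -0.31480035  0.50875245]
```

Driver top is at the same height and centre as before, fully seated. I'll make a quick turret check from the scene cameras, then hand in.

```bash
python3 - <<'E'
from h import *
im,d=vision.grab_frame("side"); W=cloud("side",d)
m=((W[...,0]>.5)&(W[...,0]<.72)&(abs(W[...,1])<.09)&(abs(W[...,2]-.077)<.005)).astype(np.uint8); n,l,s,ce=cv2.connectedComponentsWithStats(m)
for i in range(1,n):
    if s[i,4]>15: w=np.nanmean(W[l==i],0); print(np.round(w,4),s[i,4],round(np.degrees(np.arctan2(w[1]-AX[1],w[0]-AX[0])),1))
print(ticket.close_job())
E
```

```text
[0.6277 0.0604 0.0771] 60 80.1
[0.6759 0.0219 0.0768] 32 18.6
[0.5709 0.0401 0.0771] 16 140.9
[ 0.5601 -0.0223  0.0752] 26 -156.8
[ 0.6083 -0.0611  0.0772] 58 -98.2
the job is handed in; nothing more can be done
None
```

The job is handed in at about 44 s of the 72 s limit. By my own measurements the square die is home under the ram, the clamp screw is tight against its stop, and the driver is back in its stand at its original height and position. The hand-in call gave no verdict.

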